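Close the gauge-block case

ROBOT

A 6-joint arm with a two-finger parallel gripper is mounted at the origin on the work surface. World frame = base frame: x ahead of the robot, y to its left, z up, the work surface at z = 0. Lengths are in m, angles in rad, forces in N, time in s.
With the tool pointing down it reaches from about 0.35 to 0.975 m from the base axis. Payload 4.9 kg.
Tool frame: the origin (TCP) lies midway between the tips of the shut fingers; the grasp point (between the pads) lies 19 mm behind it (manip.pinch_z is the distance from the TCP to the grasp point, in m); z points along the fingers, y is the direction in which the jaws open and shut (so a half turn about z gives the same grasp; the last joint's range is limited). The gripper opens to 85 mm and grips with 20 to 120 N. Pads are 22 mm wide; open, the fingers measure 114 mm over their backs; the gripper's body (76 mm by 85 mm) begins 54 mm behind the grasp point. The pads swing forward as they close: fully open they stand 13 mm farther back than shut.
Start: joints at [-1.315, 0.053, 1.613, -0, 1.476, -0.119], TCP at [0.229, -0.582, 0.231] pointing down, gripper open.
Joint ranges: [-3.01, 3.01], [-1.01, 2.22], [0.06, 2.58], [-1.02, 4.17], [0.09, 2.62], [-3.14, 3.14]. Speed limits (rad/s): [2.57, 2.57, 3.14, 3.14, 3.14, 3.14].

INTERFACE

Orientations are given as a unit quaternion [w, x, y, z].
In Python, from plant import manip gives the robot as it stands.
- The arm moves only by the tool drive_tool, never from a script. Its argument "commands" is text: rows parted by semicolons, each of 5 numbers parted by spaces: the finger opening in mm, from 0 to 85.4, then the shift along the tool's x, y, z in units of 30 mm (1.0 is 30 mm), then the turn about the tool's z in degrees. A call has exactly 8 rows; each row shifts and turns the commanded pose from where the row before left it, along the tool's axes as they then stand; what a row does not reach is not made up. A row lasts 1/8 s, in which the tool goes at most 62.5 mm and 10.7 degrees, less where a joint would pass 70% of its speed; a pose out of reach is approached as far as the arm can. A call is refused whole if a number of a shift passes 1 or a number of a turn 10.7, either way. A call with a gripper value outside its range is refused whole. The fingers move at their own pace and stop on an object; the grip force is fixed at half the most. Time passes only in rows, so rows that do not move let the fingers close, or fill a call up. It gives the time, the measured TCP pose, the force and the opening at its end, in the units of the state.
- manip.state(): the state, without advancing time (a new reading comes with each control period).
- manip.grab_frame(name): name is "scene" or "side" or "wrist"; returns the picture (420x560x3 uint8, red, green, blue); there is no depth.
- manip.camera_params(name): a dict with "fx", "fy", "cx", "cy" (pixels), "xyz" and "orientation" of the camera in the world. Camera axes: x right, y down, z forward; pixel columns grow to the right and rows downward; lengths in m; the calibration is good to about 2 mm. The wrist camera is an equidistant fisheye: a pixel r from the principal point sees the ray r / f radians off the axis. A picture is of the moment at which its call begins: read the wrist's pose just before it. camera_params takes no time and is no camera call; for the wrist camera it gives the pose at the moment of the call.
- manip.job_done(): hands the job in, once; it reports no verdict.
The state is a dict: "time": time; "joint_pos": joint angles; "joint_vel": joint speeds; "joint_efforts": joint torques, N m; "tool_pos": TCP position; "tool_rot": TCP orientation; "contact_force": force on the tool from outside, world axes, zero at the start; "ft_torque": the same for the moment, N m; "gripper_width": opening from 0.0 (shut) to 1.0 (fully open).
Only numpy, scipy, OpenCV 4.12 (cv2) and the standard library are available. Lean on these libraries where they do the work, as an engineer would, in place of code of your own. Each camera call takes 0.05 s, during which the arm holds its last target. There are 200 camera calls.

TASK

The lid will not go down on the small oak gauge-block case because one of the three steel blocks standing in it is too long. Lift that block out and stand it upright in the shallow oak tray, leaving the other two blocks in the case, then put the lid on the case so that it sits fully home on the rim all round. Set the block and the lid down rather than dropping them, and leave the other tools in the drawer where they are.

Things in the scene. Friction and masses are not known exactly. Their poses are not given: they have to be found in the camera images.
- case_rim (a point): Centre of the mouth of the gauge-block case, level with the top of its rim. The case is a fixed open dark oak box, outside 123 mm along its x, 49 mm along its y, 48 mm high, standing on the cork lining (cork top is 4 mm above the work surface, so the rim is at 52 mm). Walls 8 mm, mouth 107 x 33 mm, floor 42 mm below the rim. Two low dividers (tops 26 mm below the rim) part it into three bays in a row along x, at x = -36.5, 0 and +36.5 mm. z is up.
- tray_floor (a point): Centre of the inner floor of the shallow dark oak tray: fixed, square, outside 110 x 110 mm, walls 6 mm thick and 10 mm high above the pale wooden floor (inside 98 x 98 mm). The floor is 10 mm above the work surface. z is up.
- lid_bar (a point): Centre of the brass grip bar on top of the lid, 45 mm above the work surface at the start. The bar lies along the point's x: 64 mm long, 12 mm wide (y), 14 mm high, 20 mm clear above the lid plate, on two 10 mm posts at x = +-27 mm. Grip it across its width from above. The underside of the plate, which rests on the case's rim when seated, is 35 mm below this point. z is up.
- lid: The loose dark oak lid, about 0.14 kg, lying plug-down on the cork: plate 129 (x) x 55 (y) x 8 mm, and under it a plug 97 x 23 x 6 mm that drops into the case's mouth with 5 mm to spare on every side, long side along long side, either way round. Origin at the centre of the plug's underside, 41 mm below lid_bar, same axes.
- long_block_center (a point): Centre of the long gauge block: ground steel, square 24 x 24 mm, 90 mm tall (z along its length), about 0.4 kg. It starts standing in one of the three bays of the case (any of them) and stands 48 mm above the rim. Grip it across two opposite faces, above the rim.
- long_block: The long gauge block itself; origin at the centre of its lower end, 45 mm below long_block_center, axes the same.
- mid_block_center (a point): Centre of a short gauge block, steel, 24 x 24 mm, 28 mm tall, standing in another bay of the case, 14 mm below the rim. It stays there.
- low_block_center (a point): Centre of the shortest gauge block, steel, 24 x 24 mm, 20 mm tall, standing in the remaining bay, 22 mm below the rim. It stays there.
- micrometer: Bystander, loose: nickel-plated thread micrometer lying flat, about 45 x 135 x 18 mm; origin under the middle of its measuring gap. Leave alone.
- dial: Bystander, loose: black dial indicator lying on its back, 56 mm across, 21 mm high, stem pointing along its x; origin under its centre. Leave alone.
- spanner: Bystander, loose: brass C-spanner lying flat along its x, about 165 x 45 x 6 mm, hook at +x; origin under the middle of its handle. Leave alone.
- vee_block: Bystander, loose: dark steel vee block 60 x 44 x 36 mm; origin under its centre. Leave alone.
- ring_gauge: Bystander, loose: steel ring gauge 54 mm across with a 28 mm hole, 16 mm high; origin under its centre. Leave alone.
- screw_jack: Bystander, loose: small brass screw jack 36 mm across, 47 mm high; origin under its centre. Leave alone.

How it is judged:
On the way, in this order (a step that is already met when the one before it is completed fails the run):
1. the long block stands upright and released in the tray (z of long_block_center in the frame of tray_floor between 0.04 and 0.048 m and angle between long_block_center's own z axis and vertical below 0.06 rad and horizontal distance between long_block_center and tray_floor below 0.055 m and contact force between the fingers and long_block below 0.1 N), for 0.2 s.
2. the lid is seated on the case (z of lid_bar in the frame of case_rim between 0.03 and 0.0385 m and horizontal distance between lid_bar and case_rim below 0.01 m and angle between the x axis of lid_bar and the x axis of case_rim, either way round below 0.15 rad and angle between lid_bar's own z axis and vertical below 0.035 rad), for 0.2 s.
At the end, for the whole second after the job is handed in: Lid at rest on the case, plate within 3.5 mm of the rim, tilt under 0.035 rad, centred within 10 mm, long sides aligned within 0.15 rad; long block at rest upright (0.06 rad) on the tray floor; the two short blocks still in the case, below the rim (all of step 2 and z of long_block_center in the frame of tray_floor between 0.04 and 0.048 m and angle between long_block_center's own z axis and vertical below 0.06 rad and horizontal distance between long_block_center and tray_floor below 0.055 m and z of each of mid_block_center, low_block_center in the frame of case_rim below -0.01 m and horizontal distance between each of mid_block_center, low_block_center and case_rim below 0.055 m and linear speed of each of lid, long_block below 0.02 m/s); the robot touches nothing.
It fails at once if the long block or the lid is dropped (moves faster than 0.8 m/s while the fingers do not touch it) ((linear speed of long_block above 0.8 m/s and contact force between the fingers and long_block below 0.05 N) or (linear speed of lid above 0.8 m/s and contact force between the fingers and lid below 0.05 N)).
It fails at once if another tool in the drawer is moved by more than 30 mm (distance of any of micrometer, dial, spanner, vee_block, ring_gauge, screw_jack from where it was at the start of the episode above 0.03 m).
It also fails if it takes over 58 s, if anything falls off the work surface, if the arm or the gripper's body presses on something with over 40 N, if the wrist force passes 120 N, or if a joint passes its speed limit or range.

## Working session

There is one attempt and no reset: what is moved stays moved. The work goes in short steps, Python scripts to look and compute and a tool call to move; the robot and the scene stay as the last step left them, time stands still between calls to the robot, and variables do not carry over. Pictures are saved under pics/ and viewed, about 8 in all and at most 12, crops included, and the job is handed in when it is done.

Besides the shell and the picture viewer there is one more tool, called after "Call:" by a JSON object that holds its "op" and its "data". drive_tool: Moves the arm, as the interface text tells. Its arguments: {"type":"object","properties":{"commands":{"type":"string"}},"required":["commands"]}

```bash
mkdir -p pics; cat > h.py <<'E'
import numpy as np, cv2
from scipy.spatial.transform import Rotation as R
from plant import manip
def grab(n,f):
    p=manip.camera_params(n); im=manip.grab_frame(n); cv2.imwrite('pics/'+f,im[:,:,::-1]); return im,p
def Rq(q): return R.from_quat([q[1],q[2],q[3],q[0]])
def ray(p,u,v,fish=False):
    x=(u-p['cx'])/p['fx']; y=(v-p['cy'])/p['fy']
    if fish:
        r=np.hypot(x,y); d=np.array([x/r*np.sin(r),y/r*np.sin(r),np.cos(r)]) if r>0 else np.array([0,0,1.])
    else: d=np.array([x,y,1.])
    return np.array(p['xyz']),Rq(p['orientation']).apply(d)
def onz(p,u,v,z,fish=False):
    o,d=ray(p,u,v,fish); return (o+d*(z-o[2])/d[2]).round(4)
def pix(p,X,fish=False):
    c=Rq(p['orientation']).inv().apply(np.array(X)-p['xyz'])
    if fish:
        t=np.arctan2(np.hypot(c[0],c[1]),c[2]); k=t/np.hypot(c[0],c[1]); return p['cx']+p['fx']*c[0]*k,p['cy']+p['fy']*c[1]*k
    return p['cx']+p['fx']*c[0]/c[2],p['cy']+p['fy']*c[1]/c[2]
E
python3 - <<'E'
from h import *
ims=[]
for n in ['scene','side','wrist']:
    im,p=grab(n,n+'0.png'); print(n,p)
s=manip.state(); print(s['tool_pos'],s['tool_rot'],s['gripper_width'],s['time'],manip.pinch_z)
E
```

```text
scene {'fx': 500.7532343808765, 'fy': 500.7532343808765, 'cx': 272.0740741547005, 'cy': 214.49120307937292, 'xyz': array([ 0.98545025, -0.35681389,  0.93133099]), 'orientation': array([-0.24862015,  0.86575255,  0.41714499, -0.12103965])}
side {'fx': 442.01564624196203, 'fy': 442.01564624196203, 'cx': 280.4243503106568, 'cy': 212.33252790713638, 'xyz': array([ 0.38532897, -0.56757024,  0.7789915 ]), 'orientation': array([-0.34697957,  0.92388284, -0.15048724,  0.05830322])}
wrist {'fx': 325.19226210127806, 'fy': 325.19226210127806, 'cx': 275.71325772726794, 'cy': 204.86074703065086, 'xyz': array([ 0.2952764 , -0.55518947,  0.37381144]), 'orientation': array([ 0.11677952,  0.81858183, -0.55661504, -0.08041164])}
[ 0.22868407 -0.58113929  0.23031086] [-8.00925049e-04  9.82495915e-01  1.86282403e-01 -4.70947126e-05] 0.9996542268714852 0.15 0.0187
```

View pics/scene0.png

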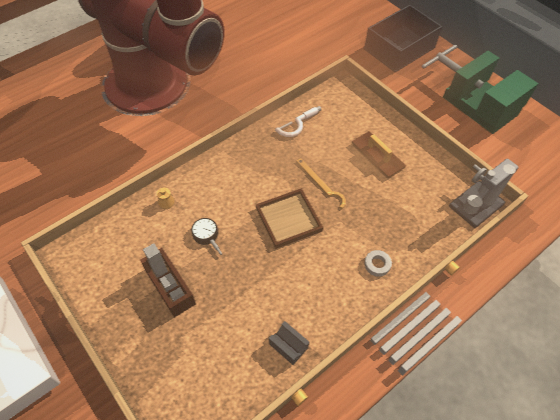

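View pics/side0.png

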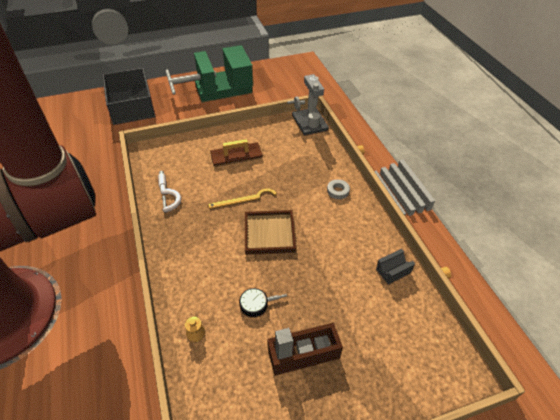

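The scene view shows the case at about (168,282) with the long block in its upper-left bay at (152,252). The tray is at (289,217) and the lid at (378,152). The side view shows the case at (304,348), the tray at (270,232) and the lid at (236,153). Next I'll enlarge the crops to read corners.

```bash
python3 - <<'E'
import cv2,numpy as np
s=cv2.imread('pics/scene0.png'); d=cv2.imread('pics/side0.png')
def c(i,x,y,w=100,h=75,k=4):
    o=cv2.resize(i[y:y+h,x:x+w],None,fx=k,fy=k,interpolation=cv2.INTER_CUBIC)
    for t in range(0,w,10):
        cv2.putText(o,str(x+t),(t*k,8),0,.3,(255,255,0),1); cv2.line(o,(t*k,10),(t*k,13),(255,255,0),1)
    for t in range(0,h,10): cv2.putText(o,str(y+t),(0,t*k+3),0,.3,(255,255,0),1)
    return o
cv2.imwrite('pics/m1.png',np.vstack([np.hstack([c(s,120,240),c(d,255,315)]),np.hstack([c(s,330,118),c(d,190,120)])]))
E
```

```text
(no output)
```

View pics/m1.png

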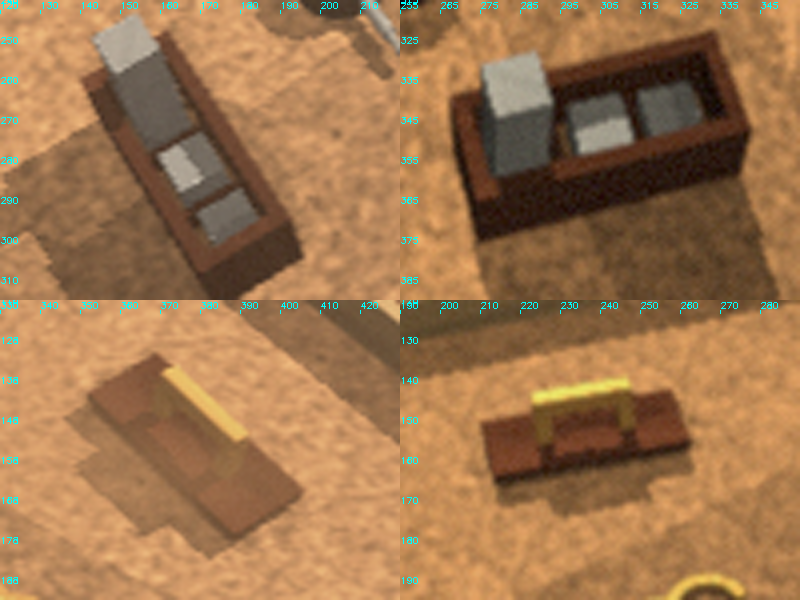

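```bash
python3 - <<'E'
from h import *
ps=manip.camera_params('scene'); pd=manip.camera_params('side')
def q(name,z,S,D):
    for n,p,L in(('scene',ps,S),('side',pd,D)):
        a=np.array([onz(p,u,v,z)[:2] for u,v in L]); r=cv2.minAreaRect((a*1000).astype(np.float32))
        print(name,n,a.mean(0).round(4),'rect',np.round(r[0],1),np.round(r[1],1),round(r[2],1),'corn',a.round(3).tolist())
q('block',.100,[(143.25,249.5),(153.25,243.25),(159.5,252),(148,258.75)],[(275.75,332),(289.25,328),(293.25,339.5),(279.25,344.25)])
q('rim',.052,[(140.5,259.5),(161,248),(195.7,302.5),(171.25,308.75)],[(268,339.25),(333.75,323.25),(342.5,347.5),(273.75,366)])
q('bar',.052,[(373,134.75),(391.75,151.25),(388.75,153.5),(370.75,136.5)],[(223,143),(247,139.25),(247.5,141.5),(223.25,146)])
q('plate',.018,[(352,142.25),(368.75,131.25),(405.75,165.5),(389.25,178)],[(210.75,150.5),(258,142.75),(262.5,155),(213.75,163.25)])
q('tray',.020,[(256,205),(302,190),(323,229),(273,246)],[(246,211),(293,211),(296,249),(246,251)])
T=Rq(manip.state()['tool_rot']).as_matrix();print(T.round(3))
E
```

```text
block scene [ 0.4976 -0.261 ] rect [ 497.5 -261.7] [24.2 23.4] 88.3 corn [[0.486, -0.271], [0.486, -0.249], [0.51, -0.25], [0.508, -0.274]]
block side [ 0.4972 -0.2622] rect [ 497.  -262.4] [22.  24.5] 89.3 corn [[0.486, -0.251], [0.509, -0.252], [0.509, -0.273], [0.485, -0.273]]
rim scene [ 0.5406 -0.2637] rect [ 544.3 -264.1] [ 45.2 139.5] 85.9 corn [[0.473, -0.282], [0.476, -0.237], [0.615, -0.247], [0.597, -0.29]]
rim side [ 0.5342 -0.2654] rect [ 533.8 -265.9] [ 48.6 123.2] 86.1 corn [[0.476, -0.238], [0.597, -0.246], [0.593, -0.293], [0.471, -0.286]]
bar scene [0.5587 0.2966] rect [558.7 296.1] [ 9.9 61.8] 88.6 corn [[0.528, 0.302], [0.589, 0.3], [0.589, 0.29], [0.528, 0.294]]
bar side [0.5566 0.2944] rect [556.4 293.8] [11.6 63.1] 85.5 corn [[0.527, 0.302], [0.588, 0.297], [0.587, 0.288], [0.524, 0.29]]
plate scene [0.5599 0.2962] rect [560.3 296.3] [ 54.9 131.5] 87.1 corn [[0.496, 0.272], [0.496, 0.327], [0.623, 0.32], [0.625, 0.266]]
plate side [0.5571 0.2938] rect [557.3 293.8] [ 50.5 126.7] 85.9 corn [[0.496, 0.323], [0.622, 0.314], [0.619, 0.264], [0.492, 0.273]]
tray scene [0.5636 0.0214] rect [563.5  21.5] [113.1 108.4] 72.6 corn [[0.496, -0.014], [0.528, 0.089], [0.632, 0.059], [0.598, -0.049]]
tray side [0.5618 0.0201] rect [562.4  21.3] [113.1 107.4] 74.4 corn [[0.526, 0.09], [0.628, 0.056], [0.598, -0.047], [0.495, -0.019]]
[[ 0.931  0.366 -0.   ]
 [ 0.366 -0.931  0.002]
 [ 0.    -0.002 -1.   ]]
```

Call:
{"op": "drive_tool", "data": {"commands": "85 0 0 0.3 8.5; 85 0 0 0.3 8.5; 85 0 0 0.3 8.5; 85 0.68 -0.93 0.2 0; 85 0.68 -0.93 0.2 0; 85 0.68 -0.93 0.2 0; 85 0.68 -0.93 0.2 0; 85 0.68 -0.93 0.2 0"}}

```text
time: 1.15
tool_pos: [0.3408, -0.4485, 0.1737]
tool_rot: [-0.0, 0.999, -0.035, -0.0]
contact_force: [0.5, 0.5, 0.6]
gripper_width: 0.991
```

Call:
{"op": "drive_tool", "data": {"commands": "85 0.68 -0.93 0 0; 85 0.68 -0.93 0 0; 85 0.68 -0.93 0 0; 85 0.68 -0.93 0 0; 85 0.68 -0.93 0 0; 85 0.68 -0.93 0 0; 85 0.68 -0.93 0 0; 85 0 0 0 0"}}

```text
time: 2.15
tool_pos: [0.4973, -0.2632, 0.1739]
tool_rot: [-0.0, 0.999, -0.034, -0.0]
contact_force: [-0.1, -0.4, -0.6]
gripper_width: 0.994
```

```bash
cat > go.py <<'E'
import sys
from h import *
# go.py x y z yaw_deg : remaining move in tool units
def go(x,y,z,yaw):
    s=manip.state(); M=Rq(s['tool_rot']); m=M.as_matrix()
    d=M.inv().apply(np.array([x,y,z])-s['tool_pos'])/.03
    cy=np.degrees(np.arctan2(m[1,0],m[0,0]))
    print('t',round(s['time'],2),'pos',np.round(s['tool_pos'],4),'yaw',cy.round(2),'grip',round(s['gripper_width'],3),'F',np.round(s['contact_force'],1))
    print('units xyz',d.round(2),'turn(after)',round(cy-yaw,2))
if __name__=='__main__': go(*map(float,sys.argv[1:5]))
E
python3 go.py .4975 -.262 .059 -4
python3 -c "
from h import *
im,p=grab('wrist','w1.png'); print(p)
print([pix(p,X,True) for X in [(.4975,-.262,.1),(.534,-.2655,.052)]])"
```

```text
t 2.15 pos [ 0.4973 -0.2632  0.1739] yaw -3.84 grip 0.994 F [-0.1 -0.4 -0.6]
units xyz [ 0.01 -0.04  3.83] turn(after) 0.16
{'fx': 325.19226210127806, 'fy': 325.19226210127806, 'cx': 275.71325772726794, 'cy': 204.86074703065086, 'xyz': array([ 0.56864642, -0.26793949,  0.31750226]), 'orientation': array([-0.09715272, -0.6765904 ,  0.72252686,  0.10364224])}
[(np.float64(273.8765229484983), np.float64(215.2791591543138)), (np.float64(275.4686124224003), np.float64(154.45509567573276))]
```

View pics/w1.png

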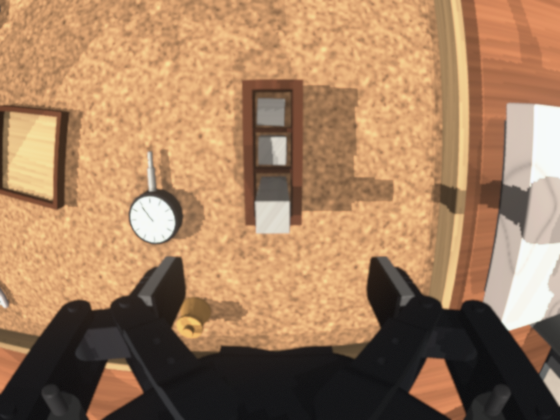

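The wrist view shows the block top centred at (273,216), where I predicted (274,215). The case edges line up with the tool, so I'll descend.

Call:
{"op": "drive_tool", "data": {"commands": "85 0 -0.05 0.6 0; 85 0 0 0.6 0; 85 0 0 0.6 0; 85 0 0 0.6 0; 85 0 0 0.6 0; 85 0 0 0.5 0; 85 0 0 0.3 0; 85 0 0 0 0"}}

```text
time: 3.2
tool_pos: [0.4963, -0.263, 0.0595]
tool_rot: [-0.0, 0.999, -0.035, -0.001]
contact_force: [0.6, -1.1, -0.5]
gripper_width: 0.993
```

Call:
{"op": "drive_tool", "data": {"commands": "40 0 0 0 0; 35 0 0 0 0; 30 0 0 0 0; 26 0 0 0 0; 20 0 0 0 0; 15 0 0 0 0; 15 0 0 0 0; 15 0 0 0 0"}}

```text
time: 4.2
tool_pos: [0.4968, -0.2632, 0.0606]
tool_rot: [-0.0, 0.999, -0.035, 0.0]
contact_force: [-0.0, 1.9, 3.6]
gripper_width: 0.273
```

Call:
{"op": "drive_tool", "data": {"commands": "15 0 0 0 0; 15 0 0 0 0; 15 0 0 -0.15 0; 15 0 0 -0.3 0; 15 0 0 -0.5 0; 15 0 0 -0.5 0; 15 0 0 -0.5 0; 15 0 0 -0.5 0"}}

```text
time: 5.2
tool_pos: [0.4968, -0.2634, 0.1353]
tool_rot: [0.0, 0.999, -0.035, 0.0]
contact_force: [1.3, 0.4, -3.5]
gripper_width: 0.277
```

Call:
{"op": "drive_tool", "data": {"commands": "15 0 -0.4 -0.3 0; 15 0.15 -0.8 0 0; 15 0.2 -0.9 0 0; 15 0.2 -0.9 0 0; 15 0.2 -0.9 0 0; 15 0.2 -0.9 0 0; 15 0.2 -0.9 0 0; 15 0.2 -0.9 0 0"}}

```text
time: 6.2
tool_pos: [0.5507, -0.0669, 0.1428]
tool_rot: [-0.0, 0.999, -0.035, -0.0]
contact_force: [-0.3, 0.1, -4.5]
gripper_width: 0.275
```

Call:
{"op": "drive_tool", "data": {"commands": "15 0.2 -0.9 0 0; 15 0 -0.9 0 0; 15 0 -0.6 0 0; 15 0 -0.4 0.2 0; 15 0 -0.2 0.3 0; 15 0 0 0.4 0; 15 0 0 0.4 0; 15 0 0 0 0"}}

```text
time: 7.2
tool_pos: [0.5618, 0.0203, 0.1016]
tool_rot: [-0.0, 0.999, -0.036, -0.002]
contact_force: [-0.2, -0.9, -5.4]
gripper_width: 0.276
```

```bash
python3 go.py .563 .021 .0605 -4
python3 -c "
from h import *
grab('side','s2.png');grab('wrist','w2.png')
a=cv2.imread('pics/s2.png')[170:320,200:350];b=cv2.imread('pics/w2.png')
cv2.imwrite('pics/m2.png',np.hstack([cv2.resize(a,(400,400)),cv2.resize(b,(400,400))]))"
```

```text
t 7.2 pos [0.5618 0.0203 0.1016] yaw -4.07 grip 0.276 F [-0.2 -0.9 -5.4]
units xyz [ 0.04 -0.03  1.37] turn(after) -0.07
```

View pics/m2.png

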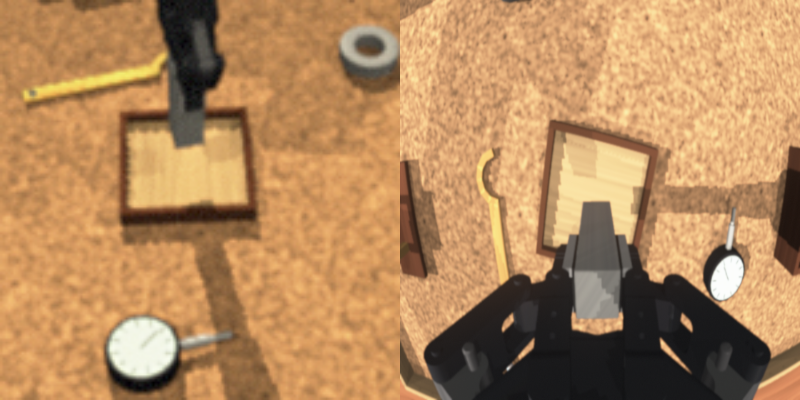

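The block hangs upright over the tray, so I'll lower it gently.

Call:
{"op": "drive_tool", "data": {"commands": "15 0 0 0.25 0; 15 0 0 0.25 0; 15 0 0 0.25 0; 15 0 0 0.2 0; 15 0 0 0.15 0; 15 0 0 0.1 0; 15 0 0 0.1 0; 15 0 0 0.05 0"}}

```text
time: 8.3
tool_pos: [0.5632, 0.0207, 0.0632]
tool_rot: [-0.0, 0.999, -0.035, 0.0]
contact_force: [0.2, 0.4, -3.9]
gripper_width: 0.277
```

Call:
{"op": "drive_tool", "data": {"commands": "15 0 0 0.03 0; 15 0 0 0.03 0; 15 0 0 0.03 0; 15 0 0 0.03 0; 15 0 0 0 0; 15 0 0 0 0; 15 0 0 0 0; 15 0 0 0 0"}}

```text
time: 9.3
tool_pos: [0.5635, 0.0207, 0.0606]
tool_rot: [0.0, 0.999, -0.035, 0.0]
contact_force: [-3.8, 1.0, 5.7]
gripper_width: 0.275
```

The force flipped to +5.7 N, so the block is on the floor. I'll release it.

Call:
{"op": "drive_tool", "data": {"commands": "30 0 0 0 0; 50 0 0 0 0; 85 0 0 0 0; 85 0 0 0 0; 85 0 0 0 0; 85 0 0 0 0; 85 0 0 0 0; 85 0 0 0 0"}}

```text
time: 10.3
tool_pos: [0.5632, 0.0207, 0.0597]
tool_rot: [-0.0, 0.999, -0.035, 0.0]
contact_force: [-0.3, -0.4, -0.1]
gripper_width: 0.993
```

Call:
{"op": "drive_tool", "data": {"commands": "85 0 0 -0.3 0; 85 0 0 -0.6 0; 85 0 0 -0.8 0; 85 0 0 -0.8 0; 85 0 0 -0.4 0; 85 0 -0.6 0 0; 85 0 -0.9 0 0; 85 0 -0.9 0 0"}}

```text
time: 11.3
tool_pos: [0.5674, 0.0942, 0.1454]
tool_rot: [-0.0, 0.999, -0.035, -0.001]
contact_force: [0.1, -0.1, 0.6]
gripper_width: 0.997
```

```bash
python3 go.py .5575 .295 .028 -4
python3 -c "
from h import *
grab('side','s3.png');_,p=grab('wrist','w3.png')
print(pix(p,(.5575,.295,.052),True))
a=cv2.imread('pics/s3.png')[170:320,200:350];b=cv2.imread('pics/w3.png')
cv2.imwrite('pics/m3.png',np.hstack([cv2.resize(a,(240,240)),cv2.copyMakeBorder(b,0,0,0,0,0)[:240]]))"
```

```text
t 11.3 pos [0.5674 0.0942 0.1454] yaw -4.02 grip 0.997 F [ 0.1 -0.1  0.6]
units xyz [-0.79 -6.65  3.92] turn(after) -0.02
(np.float64(62.00828691139239), np.float64(230.70595690593456))
```

View pics/m3.png

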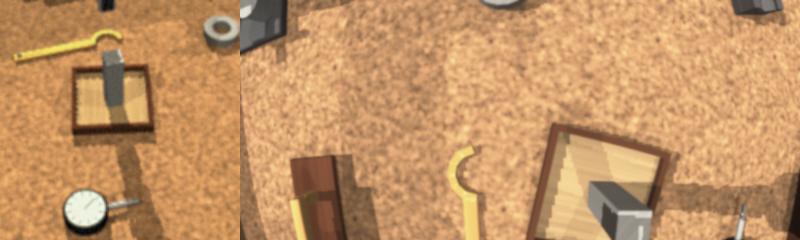

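The block stands upright in the tray. Next I'll move over the lid.

Call:
{"op": "drive_tool", "data": {"commands": "85 -0.1 -0.95 0 0; 85 -0.1 -0.95 0 0; 85 -0.1 -0.95 0 0; 85 -0.1 -0.95 0 0; 85 -0.1 -0.95 0 0; 85 -0.1 -0.95 0 0; 85 -0.1 -0.7 0 0; 85 -0.1 -0.25 0 0"}}

```text
time: 12.4
tool_pos: [0.5578, 0.2941, 0.1461]
tool_rot: [0.0, 0.999, -0.035, -0.0]
contact_force: [0.9, 0.4, -0.5]
gripper_width: 0.995
```

```bash
python3 - <<'E'
from h import *
import go
im,p=grab('wrist','w4.png')
hsv=cv2.cvtColor(im,cv2.COLOR_RGB2HSV)
print(pix(p,(.5575,.295,.052),True),p['xyz'])
for n,X in (('bar ends',[(.5575+s*.032*np.cos(.061),.295-s*.032*np.sin(.061),.052) for s in(1,-1)]),):
    print(n,[np.round(pix(p,x,True),1) for x in X])
go.go(.5575,.295,.028,-4)
E
```

```text
(np.float64(274.2552847213862), np.float64(207.69650297769113)) [0.629272   0.28932886 0.28962565]
bar ends [array([273.9, 166.3]), array([274.6, 246.2])]
t 12.45 pos [0.5576 0.2943 0.1462] yaw -3.96 grip 0.995 F [-0.7  0.4  0.2]
units xyz [-0.   -0.02  3.94] turn(after) 0.04
```

View pics/w4.png

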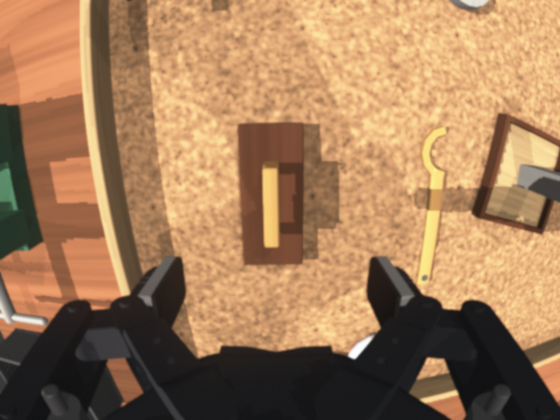

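The wrist view shows the brass bar centred at (271,205), about 2 mm off the prediction and aligned with the tool. I'll correct for that and descend.

Call:
{"op": "drive_tool", "data": {"commands": "85 0.05 -0.1 0.7 0; 85 0 0 0.7 0; 85 0 0 0.7 0; 85 0 0 0.7 0; 85 0 0 0.5 0; 85 0 0 0.4 0; 85 0 0 0.2 0; 85 0 0 0 0"}}

```text
time: 13.45
tool_pos: [0.5601, 0.2962, 0.0296]
tool_rot: [0.0, 0.999, -0.035, -0.0]
contact_force: [-0.2, -0.4, 1.2]
gripper_width: 0.99
```

Call:
{"op": "drive_tool", "data": {"commands": "50 0 0 0 0; 35 0 0 0 0; 25 0 0 0 0; 18 0 0 0 0; 12 0 0 0 0; 5 0 0 0 0; 5 0 0 0 0; 5 0 0 0 0"}}

```text
time: 14.45
tool_pos: [0.5602, 0.2962, 0.03]
tool_rot: [-0.0, 0.999, -0.035, 0.0]
contact_force: [-0.8, 0.4, 2.5]
gripper_width: 0.124
```

Call:
{"op": "drive_tool", "data": {"commands": "5 0 0 0 0; 5 0 0 0 0; 5 0 0 -0.15 0; 5 0 0 -0.4 0; 5 0 0 -0.7 0; 5 0 0 -0.8 0; 5 0 0 -0.8 0; 5 0 0 -0.8 0"}}

```text
time: 15.45
tool_pos: [0.5604, 0.2963, 0.1418]
tool_rot: [-0.0, 0.999, -0.035, 0.001]
contact_force: [-0.4, 0.4, -1.7]
gripper_width: 0.124
```

Call:
{"op": "drive_tool", "data": {"commands": "5 0 0.2 -0.7 0; 5 0 0.5 -0.5 0; 5 0.03 0.9 0 0; 5 0.03 0.95 0 0; 5 0.03 0.95 0 0; 5 0.03 0.95 0 0; 5 0.03 0.95 0 0; 5 0.03 0.95 0 0"}}

```text
time: 16.45
tool_pos: [0.5514, 0.1038, 0.1752]
tool_rot: [0.0, 0.999, -0.035, -0.0]
contact_force: [1.3, 0.4, -2.7]
gripper_width: 0.128
```

Call:
{"op": "drive_tool", "data": {"commands": "5 0.03 0.95 0 0; 5 0.03 0.95 0 0; 5 0.03 0.95 0 0; 5 0.03 0.95 0 0; 5 0.03 0.95 0 0; 5 0.03 0.95 0 0; 5 0.03 0.95 0 0; 5 0.03 0.95 0 0"}}

```text
time: 17.45
tool_pos: [0.5422, -0.1238, 0.1752]
tool_rot: [0.0, 0.999, -0.035, -0.0]
contact_force: [1.2, 0.2, -2.5]
gripper_width: 0.123
```

Call:
{"op": "drive_tool", "data": {"commands": "5 0.03 0.95 0 0; 5 0.03 0.95 0 0; 5 0.03 0.95 0 0; 5 0 0.95 0 0; 5 0 0.7 0.2 0; 5 0 0.35 0.4 0; 5 0 0 0.5 0; 5 0 0 0.3 0"}}

```text
time: 18.45
tool_pos: [0.5349, -0.2663, 0.1309]
tool_rot: [-0.001, 0.999, -0.035, -0.001]
contact_force: [-0.1, -0.1, -1.5]
gripper_width: 0.126
```

```bash
python3 - <<'E'
from h import *
import go
go.go(.534,-.264,.072,-4)
im,p=grab('wrist','w5.png'); grab('scene','c5.png');grab('side','d5.png')
b=im[:,:,::-1]; s=cv2.imread('pics/c5.png')[220:330,110:230]; d=cv2.imread('pics/d5.png')[280:390,245:365]
r=np.vstack([cv2.resize(s,(240,220),interpolation=2),cv2.resize(d,(240,200),interpolation=2)])
cv2.imwrite('pics/m5.png',np.hstack([b,r]))
E
```

```text
t 18.45 pos [ 0.5349 -0.2663  0.1309] yaw -3.99 grip 0.126 F [-0.1 -0.1 -1.5]
units xyz [-0.03 -0.07  1.96] turn(after) 0.01
```

View pics/m5.png

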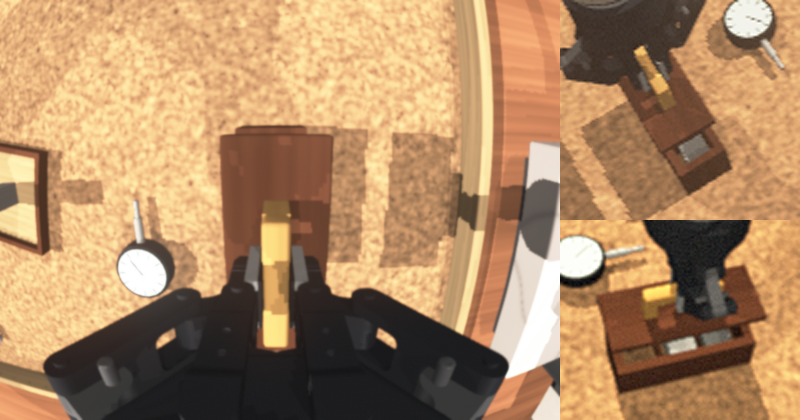

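The wrist view shows the lid's far edge from (222,136) to (332,136), with the case's far rim just beyond it from (236,127) to (306,126). I'll compute the relative offset.

```bash
python3 - <<'E'
from h import *
p=manip.camera_params('wrist'); s=manip.state(); T=Rq(s['tool_rot']); t=np.array(s['tool_pos'])
def f(n,z,L):
    print(n,[(T.inv().apply(onz(p,u,v,z,True)-t)*1000).round(1)[:2].tolist() for u,v in L])
f('lid far (expect x=64.5,y+-27.5)',t[2]-.012,[(222,136),(332,136)])
f('case far (expect x=61.5,y+-24.5)',.052,[(236,127),(306,126)])
E
```

```text
lid far (expect x=64.5,y+-27.5) [[60.4, -25.8], [60.5, 27.0]]
case far (expect x=61.5,y+-24.5) [[61.6, -27.2], [62.2, 20.7]]
```

Call:
{"op": "drive_tool", "data": {"commands": "5 0.12 -0.1 0.2 0; 5 0 0 0.3 0; 5 0 0 0.3 0; 5 0 0 0.25 0; 5 0 0 0.15 0; 5 0 0 0.1 0; 5 0 0 0 0; 5 0 0 0 0"}}

```text
time: 19.6
tool_pos: [0.5397, -0.265, 0.0946]
tool_rot: [0.0, 0.999, -0.035, 0.0]
contact_force: [-0.5, 0.3, -2.2]
gripper_width: 0.131
```

```bash
python3 - <<'E'
from h import *
import go
go.go(.534,-.264,.072,-4)
im,p=grab('wrist','w6.png'); grab('scene','c6.png');grab('side','d6.png')
b=cv2.resize(im[100:240,190:370,::-1],(540,420),interpolation=2); s=cv2.imread('pics/c6.png')[220:330,110:230]; d=cv2.imread('pics/d6.png')[310:390,255:355]
r=np.vstack([cv2.resize(s,(250,220),interpolation=2),cv2.resize(d,(250,200),interpolation=2)])
cv2.imwrite('pics/m6.png',np.hstack([b,r]))
E
```

```text
t 19.6 pos [ 0.5397 -0.265   0.0946] yaw -4.03 grip 0.131 F [-0.5  0.3 -2.2]
units xyz [-0.19 -0.02  0.75] turn(after) -0.03
```

View pics/m6.png

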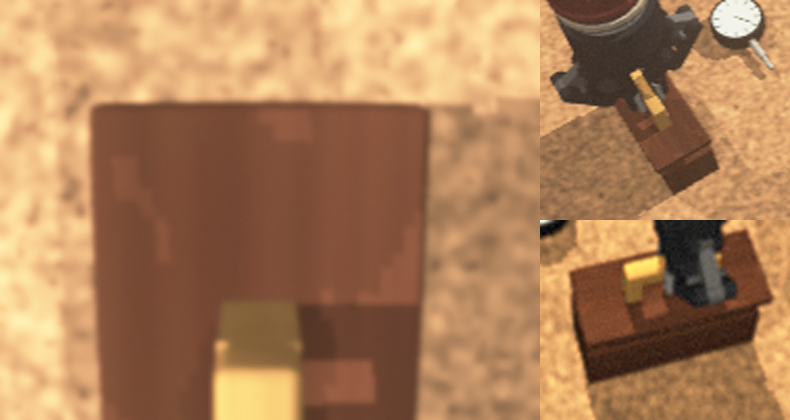

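```bash
python3 - <<'E'
from h import *
p=manip.camera_params('wrist'); s=manip.state(); T=Rq(s['tool_rot']); t=np.array(s['tool_pos']); ex=T.as_matrix()[:,0]
a=[onz(p,u,v,t[2]-.012,True) for u,v in[(220.7,134.7),(332.7,134.7)]]; print('lid',np.mean(a,0)-.0645*ex, a)
p1=dict(p); p1['xyz']=np.array([ 0.56864642, -0.26793949,  0.31750226]); p1['orientation']=[-0.09715272, -0.6765904 ,  0.72252686,  0.10364224]
b=[onz(p1,u,v,.052,True) for u,v in[(243,80),(302,80),(302,226),(243,226)]]; print('case w1',np.mean(b,0),b)
d=manip.camera_params('side')
# side: plate top corners in m6 right-bottom (scale 2.5, offset 255,310): TL TR R BL
c=[onz(d,255+(x-540)/2.5,310+(y-220)/2.5,t[2]-.012) for x,y in[(571,270),(748,232),(772,300),(588,345)]]; print('lid side',np.mean(c,0),c)
E
```

```text
lid [ 0.53625915 -0.26522189  0.08256473] [array([ 0.6024, -0.2429,  0.0826]), array([ 0.5988, -0.2966,  0.0826])]
case w1 [ 0.533725 -0.263     0.052   ] [array([ 0.597 , -0.2435,  0.052 ]), array([ 0.5938, -0.2908,  0.052 ]), array([ 0.4704, -0.2845,  0.052 ]), array([ 0.4737, -0.2332,  0.052 ])]
lid side [ 0.53635  -0.267225  0.0826  ] [array([ 0.4761, -0.2351,  0.0826]), array([ 0.6016, -0.247 ,  0.0826]), array([ 0.5968, -0.2982,  0.0826]), array([ 0.4709, -0.2886,  0.0826])]
```

Both cameras put the lid about 2.4 mm too far in +x and 2 mm too far in -y. I'll correct that and lower it.

Call:
{"op": "drive_tool", "data": {"commands": "5 -0.08 -0.06 0 0; 5 0 0 0 0; 5 0 0 0.15 0; 5 0 0 0.15 0; 5 0 0 0.15 0; 5 0 0 0.1 0; 5 0 0 0.05 0; 5 0 0 0 0"}}

```text
time: 20.75
tool_pos: [0.5372, -0.2628, 0.0761]
tool_rot: [-0.0, 0.999, -0.035, -0.0]
contact_force: [-0.5, -0.3, -2.3]
gripper_width: 0.125
```

Call:
{"op": "drive_tool", "data": {"commands": "5 0 0 0.04 0; 5 0 0 0.04 0; 5 0 0 0.03 0; 5 0 0 0.03 0; 5 0 0 0.03 0; 5 0 0 0 0; 5 0 0 0 0; 5 0 0 0 0"}}

```text
time: 21.75
tool_pos: [0.5373, -0.2629, 0.0719]
tool_rot: [-0.0, 0.999, -0.035, -0.0]
contact_force: [-2.5, 1.9, 5.7]
gripper_width: 0.124
```

It made contact at 0.0719 m, against a predicted seat of 0.072. I'll release and back off.

Call:
{"op": "drive_tool", "data": {"commands": "20 0 0 0 0; 35 0 0 0 0; 60 0 0 0 0; 85 0 0 0 0; 85 0 0 0 0; 85 0 0 0 0; 85 0 0 0 0; 85 0 0 0 0"}}

```text
time: 22.75
tool_pos: [0.5373, -0.2629, 0.0711]
tool_rot: [0.0, 0.999, -0.035, 0.0]
contact_force: [-0.8, -0.0, -0.0]
gripper_width: 0.998
```

Call:
{"op": "drive_tool", "data": {"commands": "85 0 0 -0.3 0; 85 0 0 -0.6 0; 85 0 0 -0.9 0; 85 0 0 -0.9 0; 85 -0.9 0 -0.9 0; 85 -0.9 0 -0.5 0; 85 -0.5 0 0 0; 85 0 0 0 0"}}

```text
time: 23.75
tool_pos: [0.4679, -0.258, 0.1942]
tool_rot: [0.0, 0.999, -0.036, 0.0]
contact_force: [0.2, 0.1, -1.0]
gripper_width: 0.996
```

```bash
python3 - <<'E'
from h import *
import go
go.go(.534,-.264,.2,-4)
im,p=grab('wrist','w7.png'); grab('scene','c7.png');grab('side','d7.png')
k=3
s=cv2.imread('pics/c7.png')[225:320,115:215]; d=cv2.imread('pics/d7.png')[310:390,255:355]; e=cv2.imread('pics/d7.png')[180:270,230:330]
r=np.hstack([cv2.resize(s,None,fx=4,fy=4,interpolation=2)[:320],cv2.resize(d,None,fx=4,fy=4,interpolation=2)])
w=np.hstack([cv2.resize(im[40:250,190:470,::-1],(400,280)),cv2.resize(e,(400,280))])
cv2.imwrite('pics/m7.png',np.vstack([r,w]))
E
```

```text
t 23.75 pos [ 0.4679 -0.258   0.1942] yaw -4.07 grip 0.996 F [ 0.2  0.1 -1. ]
units xyz [ 2.21  0.04 -0.19] turn(after) -0.07
```

View pics/m7.png

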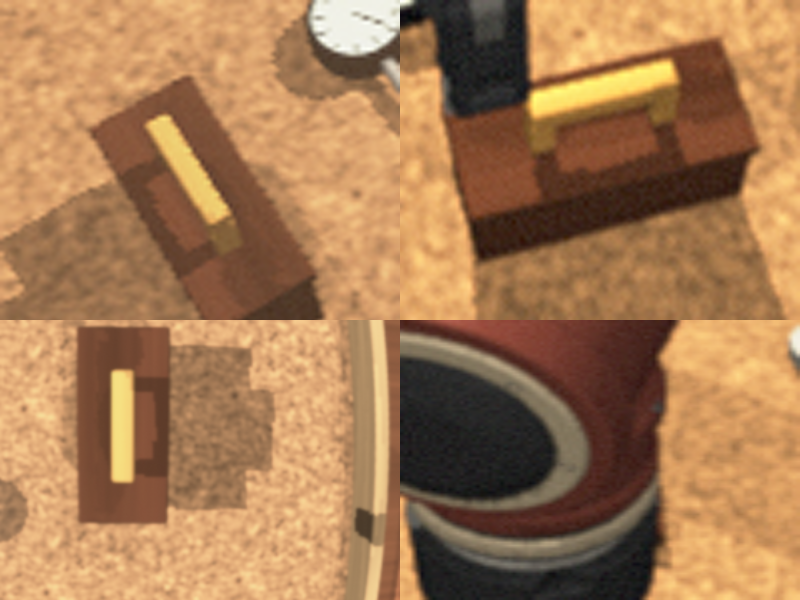

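The lid looks flush on the case in all three views. I'll do a quick numeric check before handing in.

```bash
python3 - <<'E'
from h import *
ps=manip.camera_params('scene'); pd=manip.camera_params('side')
S=[(151.75,255),(158,253.25),(173,278.25),(168,280.5)]; D=[(287,333),(323.75,325),(325,328.75),(287,337)]
for z in(.09,.094,.098,.102): print(z,np.mean([onz(ps,*q,z) for q in S],0)[:2],np.mean([onz(pd,*q,z) for q in D],0)[:2])
D=[(266.25,339),(335,320),(344.3,347),(273,364)]
print('plate',np.mean([onz(pd,*q,.06) for q in D],0),[onz(pd,*q,.06) for q in D])
w=cv2.imread('pics/w7.png');
im,p=grab('scene','c8.png'); g=im[170:260,240:340]
cv2.imwrite('pics/m8.png',cv2.resize(g[:,:,::-1],None,fx=4,fy=4))
E
```

```text
0.09 [ 0.53365 -0.2603 ] [ 0.535775 -0.260675]
0.094 [ 0.5358  -0.26075] [ 0.534925 -0.262425]
0.098 [ 0.537925 -0.2612  ] [ 0.534025 -0.264225]
0.102 [ 0.540075 -0.261675] [ 0.533175 -0.266025]
plate [ 0.533775 -0.266275  0.06    ] [array([ 0.4722, -0.2397,  0.06  ]), array([ 0.5991, -0.2442,  0.06  ]), array([ 0.5942, -0.2958,  0.06  ]), array([ 0.4696, -0.2854,  0.06  ])]
```

View pics/m8.png

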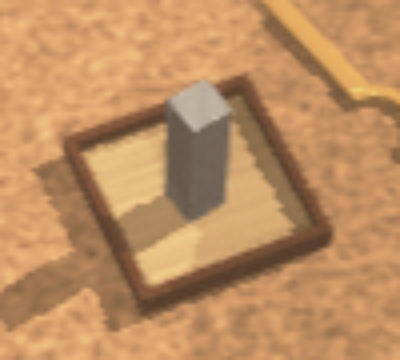

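The two views agree best on a bar-top height of about 92–94 mm, and a seated lid would be at 94 mm. The lid is centred within about 3 mm, and the block stands upright in the tray. I'm handing it in.

```bash
python3 -c "
from plant import manip
print(manip.job_done())"
```

```text
the job is handed in; nothing more can be done
None
```

I lifted the long block out of the case's -x bay and stood it upright near the centre of the tray. I then put the lid on the case and handed the job in at about 24 s of the 58 s allowed; no verdict is reported.

**Block:** it was released after touching the tray floor and stood upright in the last scene picture.

**Lid:** it touched down at a tool height of 71.9 mm, against 72 mm predicted for fully home. The two fixed cameras agree best on a bar-top height of about 92–94 mm (94 mm is seated). The lid is centred within about 3 mm and aligned, with no gap visible at the rim.

**Gripper:** it ended clear of everything, and contact force was near zero.

**Not fully checked:**
- **Lid position:** camera estimates disagreed by 2–3 mm, so I corrected it once before lowering.
- **Short blocks:** I never touched them, but they are under the lid, so I could not see them at the end.
- **Other tools:** I did not measure whether they had moved. No contact showed during the moves.

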